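# Stick the next layer of test bars

## Robot

A 6-joint arm with a two-finger parallel gripper is mounted at the origin on the work surface. World frame = base frame: x ahead of the robot, y to its left, z up, the work surface at z = 0. Lengths are in m, angles in rad, forces in N, time in s.
With the tool pointing down it reaches from about 0.25 to 0.85 m from the base axis. Payload 12.5 kg.
Tool frame: the origin (TCP) lies midway between the tips of the shut fingers; the grasp point (between the pads) lies 19 mm behind it; z points along the fingers, y is the line along which they close (so a half turn about z gives the same grasp; the last joint's range is limited). The gripper opens to 93 mm and grips with 3 to 60 N. Pads are 15 mm wide; open, the fingers measure 128 mm over their backs; the gripper's body (75 mm by 188 mm) begins 65 mm behind the grasp point.
Start: joints at [1.033, 0.351, 1.652, -0, 1.139, -0.085], TCP at [0.241, 0.495, 0.219] pointing down, gripper open.
Joint ranges: [-2.75, 2.75], [-0.79, 2.1], [0.01, 2.65], [-1.57, 4.71], [0.07, 3.14], [-2.87, 2.87]. Speed limits (rad/s): [2.22, 2.22, 2.79, 3.14, 3.14, 3.14].

## Interface

Orientations are given as a unit quaternion [x, y, z, w].
In Python, from station import * gives the robot as it stands. The module is installed in compiled form; this text tells all that it offers.
- The arm moves only by the tool drive_tool, never from a script. Its argument "rows" is a list of rows, each an object of numbers: "hand": the finger opening in mm, from 0 to 93; "x", "y", "z": the shift along the tool's x, y, z in mm; "ax", "ay", "az": the turn, a rotation vector about the tool's x, y, z in rad. A call has 1 to 10 rows; each row shifts and turns the commanded pose from where the row before left it, along the tool's axes as they then stand; what a row does not reach is not made up. A row lasts 1/10 s, in which the tool goes at most 50 mm and 8.59 degrees, less where a joint would pass 70% of its speed; a pose out of reach is approached as far as the arm can. A call is refused whole if a number of a shift passes 50 or a number of a turn 0.15, either way. A call with a gripper value outside its range is refused whole. The fingers move at their own pace and stop on an object; the grip force is fixed at half the most. Time passes only in rows, so rows that do not move let the fingers close. It gives the time, the measured TCP pose, the force, the opening and the grip force at its end, in the units of the state.
- get_state(): the state, without advancing time (a new reading comes with each control period).
- snapshot(name): name is "scene" or "top" or "wrist"; returns the picture (384x512x3 uint8, red, green, blue); there is no depth.
- calibration(name): a dict with "mtx" (3x3 intrinsics, pixels), "xyz" and "orientation" of the camera in the world. Camera axes: x right, y up, looking along -z (the intrinsics and any distortion apply to the point x, -y, -z); pixel columns grow to the right and rows downward; lengths in m; the calibration is good to about 2 mm. A picture is of the moment at which its call begins: read the wrist's pose just before it. calibration takes no time and is no camera call; for the wrist camera it gives the pose at the moment of the call.
- sign_off(): hands the job in; it is judged then, once.
The state is a dict: "t": time; "joint_pos": joint angles; "joint_velocities": joint speeds; "joint_efforts": joint torques, N m; "eef_pos": TCP position; "eef_rot": TCP orientation; "force": force on the tool from outside, world axes, zero at the start; "ft_torque": the same for the moment, N m; "finger_gap": opening from 0.0 (shut) to 1.0 (fully open); "grip_force": force on a finger pad.
Only numpy, scipy, OpenCV 4.12 (cv2) and the standard library are available. Lean on these libraries where they do the work, as an engineer would, in place of code of your own. Each camera call takes 0.05 s, during which the arm holds its last target. There are 200 camera calls.

## Task

The rack holds a first layer of two aluminium test bars with one pale wooden spacer stick already laid across them at one end. Take the loose pale stick that matches it and lay it flat across both bars at the bare end, square to them and as far from that end as the first stick is from its own; then rest the loose aluminium bar on the two sticks, centred above the gap between the lower bars and running the same way. The loose bar must never touch the lower bars, and the first stick stays where it lies.

Things in the scene. Friction and masses are not known exactly. Their poses are not given: they have to be found in the camera images.
- rack: Fixed green plate, 240 x 130 mm, carrying two fixed aluminium bars, each 200 x 40 x 20 mm, side by side with a 20 mm gap; bar tops 35 mm above the table. Origin: centre of its underside, on the table; x along the bars (ends at -100, +100 mm), y across, z up. First stick near x = -65 mm; the +x end is bare: the second belongs at x = +65 mm, y = 0. Turned any way round.
- laid_stick: The first spacer stick, pale wood, 130 x 16 x 16 mm, about 30 g, loose, already lying across both bars of the rack. Origin: its centre (8 mm above its underside). Its x axis runs along its length.
- stick: The loose spacer stick to lay: pale wood, 130 x 16 x 16 mm, about 30 g, flat on the table, just like the first. Origin: its centre (8 mm above its underside); x along its length, z up. Not to be used: a thicker dark wooden block (130 x 30 x 30 mm) and a thin black rubber strip (130 x 26 x 6 mm) lying beside it, the three in any order, 25 mm or more clear of it beside its middle.
- bar: The loose aluminium bar of the next layer: 200 x 40 x 20 mm, about 0.45 kg, lying flat on the table. Origin: its centre (10 mm above its underside). Its x axis runs along its length, y along its 40 mm width, z up. Resting on two sticks, its underside is 51 mm and its centre 61 mm above the table.
Not all that is in view belongs to the job. What is shaped like the stick but blue or turquoise is not meant. Leave any pink or turquoise look-alike of the laid_stick alone.

How it is judged:
By the outcome, as a careful person would: the job done as asked, in the order asked, and still so for the second after the job is handed in, with the robot touching nothing.
It also fails if it takes over 54 s, if anything falls off the work surface, if the arm or the gripper's body presses on something with over 40 N, if the wrist force passes 120 N, or if a joint passes its speed limit or range.

## Working session

There is one attempt and no reset: what is moved stays moved. The work goes in short steps, Python scripts to look and compute and a tool call to move; the robot and the scene stay as the last step left them, time stands still between calls to the robot, and variables do not carry over. Pictures are saved under pics/ and viewed, at most 10 in all, crops included, and the job is handed in when it is done.

Besides the shell and the picture viewer there is one more tool, called after ">>>" as name([rows], argument=value, ...), one row to a line, values as JSON. drive_tool: Moves the arm, as the interface text tells. Its arguments: {"type":"object","properties":{"rows":{"type":"array"}},"required":["rows"]}

```bash
mkdir -p pics; python3 - <<'E'
from station import *
import cv2,numpy as np
s=get_state();print(s['t'],s['eef_pos'],s['eef_rot'])
for n in ['scene','top']:
    im=snapshot(n);cv2.imwrite(f'pics/{n}0.png',im[:,:,::-1]);c=calibration(n);print(n,c)
E
```

```text
0.0 [0.24042303 0.49429513 0.21810812] [ 2.24472019e-01  9.74480364e-01 -5.48503734e-04 -1.76504587e-04]
scene {'mtx': array([[373.0638752 ,   0.        , 252.14273759],
       [  0.        , 373.0638752 , 194.40320555],
       [  0.        ,   0.        ,   1.        ]]), 'xyz': array([1.10737716, 0.36149516, 0.5048504 ]), 'orientation': array([0.22335045, 0.43587703, 0.77472082, 0.39991679])}
top {'mtx': array([[381.96466636,   0.        , 253.06248576],
       [  0.        , 381.96466636, 195.44091061],
       [  0.        ,   0.        ,   1.        ]]), 'xyz': array([ 0.49412225, -0.03048929,  0.93512426]), 'orientation': array([-0.00770109,  0.02953286,  0.70937999, -0.70416514])}
```

View pics/top0.png

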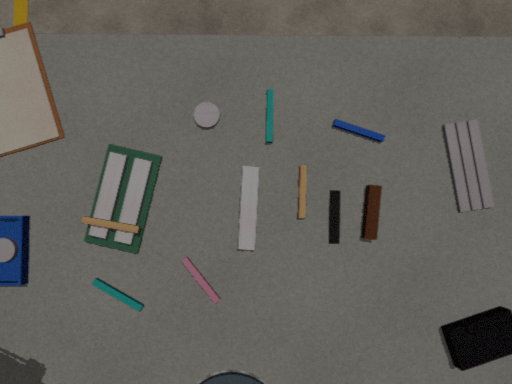

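View pics/scene0.png

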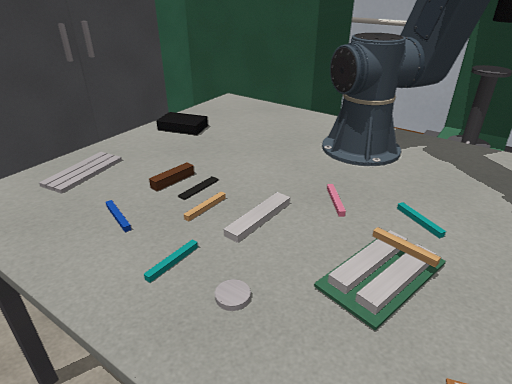

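The top view shows the rack at (125,198) with the laid stick at (110,225), so the bare end is up. The loose bar is at (249,208) and the loose pale stick at (303,192).

```bash
cat > h.py <<'E'
from station import *
import cv2,numpy as np
from scipy.spatial.transform import Rotation as R
def cast(c,px,z):
    px=np.atleast_2d(px).astype(float);K=c['mtx']
    d=np.c_[(px[:,0]-K[0,2])/K[0,0],-(px[:,1]-K[1,2])/K[1,1],-np.ones(len(px))]
    d=R.from_quat(c['orientation']).apply(d);o=c['xyz']
    return o+d*((z-o[2])/d[:,2])[:,None]
def look(n,f=None):
    c=calibration(n);im=snapshot(n)
    if f:cv2.imwrite(f'pics/{f}.png',im[:,:,::-1])
    return c,im
def rects(c,m,z,amin=100):
    """world rectangles (x,y,angle of long side,long,short in mm) of blobs whose top is at height z"""
    out=[]
    for k in cv2.findContours(m.astype(np.uint8),cv2.RETR_EXTERNAL,cv2.CHAIN_APPROX_NONE)[0]:
        if cv2.contourArea(k)<amin: continue
        w=cast(c,k[:,0],z)[:,:2]
        (x,y),(a,b),t=cv2.minAreaRect((w*1000).astype(np.float32))
        if a<b:a,b,t=b,a,t+90
        out.append((*np.round([x,y],1),round((t+90)%180-90,1),round(a,1),round(b,1),np.round(k[:,0].mean(0))))
    return out
def hsv(im):return [a.astype(int) for a in cv2.split(cv2.cvtColor(im,cv2.COLOR_RGB2HSV))]
def tan(im):
    h,s,v=hsv(im);return (h>8)&(h<28)&(s>80)&(v>110)
def green(im):
    h,s,v=hsv(im);return (h>60)&(h<85)&(s>80)&(v>40)
def alu(im,t=125):
    h,s,v=hsv(im);return (s<40)&(v>t)
E
python3 - <<'E'
from h import *
im=cv2.imread('pics/top0.png')[:,:,::-1].copy();c=calibration('top')
for p in [(303,192),(110,225),(249,208),(135,198),(108,190),(280,208)]:print(p,im[p[1],p[0]],[a[p[1],p[0]] for a in hsv(im)])
for n,m,z in [('tan16',tan(im),.016),('tan51',tan(im),.051),('alu20',alu(im,140),.02),('alu35',alu(im,140),.035),('green',green(im),.015)]:
    print(n,*rects(c,m,z),sep='\n ')
print(R.from_quat(get_state()['eef_rot']).as_matrix().round(3))
w=calibration('wrist');print(w['mtx'],w['xyz'],R.from_quat(w['orientation']).as_matrix().round(3))
E
```

```text
(303, 192) [142 115  77] [np.int64(18), np.int64(117), np.int64(142)]
(110, 225) [140 109  72] [np.int64(16), np.int64(124), np.int64(140)]
(249, 208) [139 135 133] [np.int64(10), np.int64(11), np.int64(139)]
(135, 198) [140 135 134] [np.int64(5), np.int64(11), np.int64(140)]
(108, 190) [140 135 134] [np.int64(5), np.int64(11), np.int64(140)]
(280, 208) [104 103  97] [np.int64(26), np.int64(17), np.int64(104)]
tan16
 (np.float64(476.4), np.float64(282.0), 79.2, 134.6, 16.2, array([110., 224.]))
 (np.float64(552.7), np.float64(-178.9), -2.7, 126.8, 15.2, array([303., 191.]))
 (np.float64(982.1), np.float64(498.2), 1.4, 80.4, 42.8, array([22., 18.]))
tan51
 (np.float64(477.1), np.float64(270.1), 79.2, 129.5, 15.6, array([110., 224.]))
 (np.float64(550.5), np.float64(-173.3), -2.7, 122.0, 14.6, array([303., 191.]))
 (np.float64(963.5), np.float64(478.0), 1.4, 77.3, 41.2, array([22., 18.]))
alu20
 (np.float64(513.9), np.float64(-47.6), -3.1, 193.9, 35.1, array([248., 210.]))
 (np.float64(555.2), np.float64(222.4), -13.4, 149.9, 33.4, array([134., 195.]))
 (np.float64(593.4), np.float64(2
[... 307 characters left out ...]
4.2), np.float64(218.3), -13.4, 147.4, 32.8, array([134., 195.]))
 (np.float64(591.8), np.float64(270.5), -12.8, 96.6, 33.8, array([112., 175.]))
 (np.float64(716.7), np.float64(476.5), 1.5, 137.5, 110.6, array([ 24., 120.]))
 (np.float64(841.7), np.float64(513.0), -34.7, 110.9, 55.4, array([10., 68.]))
green
 (np.float64(538.4), np.float64(252.1), -13.6, 237.9, 129.0, array([124., 197.]))
[[-0.899  0.438 -0.001]
 [ 0.438  0.899 -0.001]
 [ 0.    -0.001 -1.   ]]
[[301.3612722    0.         255.2952535 ]
 [  0.         301.3612722  199.79545596]
 [  0.           0.           1.        ]] [0.1784687  0.52638619 0.38362349] [[ 0.437 -0.869 -0.23 ]
 [ 0.899  0.423  0.112]
 [-0.    -0.256  0.967]]
```

```bash
cat >> h.py <<'E'
def go(x,y,z=None,yaw=None):
    """print az to turn, then shift (mm, tool axes after the turn); yaw = wanted world angle (deg) of tool y"""
    s=get_state();r=R.from_quat(s['eef_rot']);M=r.as_matrix();p=s['eef_pos']*1000
    a=np.degrees(np.arctan2(M[1,1],M[0,1]));yaw=a if yaw is None else yaw
    d=(yaw-a+180)%360-180;z=p[2] if z is None else z
    T=(R.from_euler('z',d,degrees=True)*r)
    print('t',s['t'],'tcp',p.round(1),'yaw',a.round(2),'az',np.radians(-d).round(3),'shift',T.inv().apply(np.array([x,y,z])-p).round(1),'j',s['joint_pos'].round(2))
E
python3 -c "
from h import *
go(538,252,220,76.5)"
```

```text
t 0.1 tcp [240.5 494.3 218.2] yaw 64.05 az -0.217 shift [-345.9 -166.2   -1.7] j [ 1.03  0.35  1.65 -0.    1.14 -0.08]
```

>>> drive_tool([
  {"az":-0.11,"hand":40},
  {"az":-0.107},
  {"x":-44,"y":-21},
  {"x":-44,"y":-21},
  {"x":-44,"y":-21},
  {"x":-44,"y":-21},
  {"x":-44,"y":-21},
  {"x":-44,"y":-21},
  {"x":-44,"y":-21},
  {"x":-38,"y":-19},
])

```text
schema error: expected keys hand, x, y, z, ax, ay, az
```

>>> drive_tool([
  {"z":0},
  {"z":0},
])

```text
schema error: expected keys hand, x, y, z, ax, ay, az
```

```bash
cat > rack.py <<'E'
from h import *
import sys
c,im=look('wrist',sys.argv[1])
for n,m,z in [('tan51',tan(im),.051),('alu35',alu(im,130),.035),('green',green(im),.015)]:
    print(n,*rects(c,m,z,1500),sep='\n ')
print(get_state()['eef_pos'])
E
python3 rack.py w1
```

```text
tan51
 (np.float64(221.6), np.float64(769.1), -0.2, 128.2, 58.4, array([483.,  48.]))
alu35
 (np.float64(405.7), np.float64(353.2), 72.2, 295.5, 85.9, array([215., 335.]))
 (np.float64(213.1), np.float64(480.5), 72.8, 612.7, 314.4, array([249., 149.]))
green
[0.24045381 0.49434058 0.2182124 ]
```

View pics/w1.png

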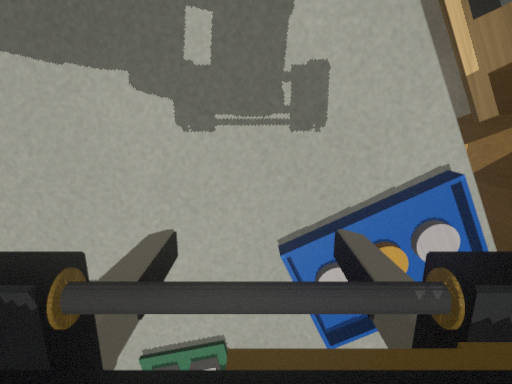

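The wrist view at the start shows the fingers at (170,235) and (345,235), with a clear view only above row 230. I should therefore stand beyond the rack.

>>> drive_tool([
  {"hand":40,"x":-40,"y":-17,"z":0,"ax":0,"ay":0,"az":-0.11},
  {"hand":40,"x":-40,"y":-17,"z":0,"ax":0,"ay":0,"az":-0.107},
  {"hand":40,"x":-46,"y":-17,"z":0,"ax":0,"ay":0,"az":0},
  {"hand":40,"x":-46,"y":-17,"z":0,"ax":0,"ay":0,"az":0},
  {"hand":40,"x":-46,"y":-17,"z":0,"ax":0,"ay":0,"az":0},
  {"hand":40,"x":-46,"y":-17,"z":0,"ax":0,"ay":0,"az":0},
  {"hand":40,"x":-46,"y":-17,"z":0,"ax":0,"ay":0,"az":0},
  {"hand":40,"x":-46,"y":-17,"z":0,"ax":0,"ay":0,"az":0},
  {"hand":40,"x":-46,"y":-17,"z":0,"ax":0,"ay":0,"az":0},
  {"hand":40,"x":-46,"y":-17,"z":0,"ax":0,"ay":0,"az":0},
])

```text
t: 1.15
eef_pos: [0.6285, 0.2126, 0.2184]
eef_rot: [0.118, 0.993, -0.0, -0.0]
force: [0.2, 0.8, -0.1]
finger_gap: 0.428
grip_force: 0.0
```

>>> drive_tool([
  {"hand":40,"x":0,"y":0,"z":0,"ax":0,"ay":0,"az":0},
  {"hand":40,"x":0,"y":0,"z":0,"ax":0,"ay":0,"az":0},
  {"hand":40,"x":0,"y":0,"z":0,"ax":0,"ay":0,"az":0},
])

```text
t: 1.45
eef_pos: [0.6263, 0.2148, 0.2185]
eef_rot: [0.117, 0.993, -0.0, -0.0]
force: [0.0, 0.2, 0.2]
finger_gap: 0.433
grip_force: 0.0
```

```bash
python3 rack.py w2; python3 -c "
from h import *
go(552,-179,220,87.3)"
```

```text
tan51
 (np.float64(479.8), np.float64(272.9), 79.2, 128.7, 15.4, array([277.,  30.]))
alu35
 (np.float64(827.4), np.float64(168.6), 76.5, 160.9, 52.2, array([255., 332.]))
 (np.float64(772.0), np.float64(-141.4), -13.5, 88.9, 41.6, array([ 26., 341.]))
 (np.float64(738.4), np.float64(453.3), -1.2, 183.2, 110.4, array([478., 213.]))
 (np.float64(556.2), np.float64(221.8), -14.2, 154.6, 40.1, array([245., 113.]))
 (np.float64(568.7), np.float64(280.2), -13.8, 157.2, 40.4, array([299., 114.]))
 (np.float64(594.0), np.float64(203.8), 76.6, 618.0, 317.5, array([248., 139.]))
green
 (np.float64(570.0), np.float64(248.9), -13.5, 177.3, 127.8, array([271., 148.]))
[0.62617524 0.21504781 0.21865736]
t 1.5 tcp [626.2 215.  218.7] yaw 76.56 az -0.187 shift [  55.5 -397.1   -1.3] j [ 0.26  0.56  1.33  0.    1.25 -1.08]
```

View pics/w2.png

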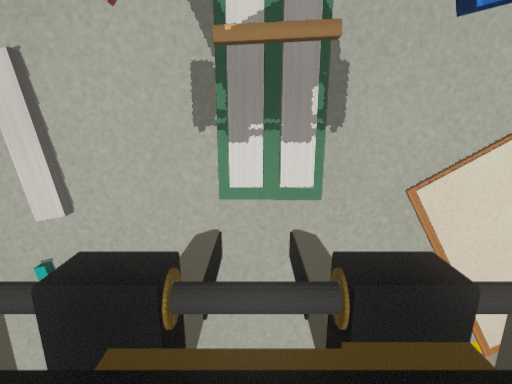

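The wrist view shows the laid stick at (277,30), the bars' bare ends at row 188 and the loose bar at far left. That puts the rack centre near (541,256), yaw -13.5°, with the target for the second stick at about (604,241). Next, the loose stick.

>>> drive_tool([
  {"hand":40,"x":-4,"y":-40,"z":0,"ax":0,"ay":0,"az":-0.1},
  {"hand":40,"x":-4,"y":-40,"z":0,"ax":0,"ay":0,"az":-0.087},
  {"hand":40,"x":-4,"y":-40,"z":0,"ax":0,"ay":0,"az":0},
  {"hand":40,"x":-4,"y":-40,"z":0,"ax":0,"ay":0,"az":0},
  {"hand":40,"x":-4,"y":-40,"z":0,"ax":0,"ay":0,"az":0},
  {"hand":40,"x":-4,"y":-40,"z":0,"ax":0,"ay":0,"az":0},
  {"hand":40,"x":-4,"y":-40,"z":0,"ax":0,"ay":0,"az":0},
  {"hand":40,"x":-4,"y":-40,"z":0,"ax":0,"ay":0,"az":0},
  {"hand":40,"x":-4,"y":-40,"z":0,"ax":0,"ay":0,"az":0},
  {"hand":40,"x":-4,"y":-37,"z":0,"ax":0,"ay":0,"az":0},
])

```text
t: 2.5
eef_pos: [0.6365, -0.1845, 0.2191]
eef_rot: [0.024, 1.0, -0.0, 0.0]
force: [0.2, 0.3, -0.1]
finger_gap: 0.43
grip_force: 0.0
```

>>> drive_tool([
  {"hand":40,"x":0,"y":0,"z":0,"ax":0,"ay":0,"az":0},
  {"hand":40,"x":0,"y":0,"z":0,"ax":0,"ay":0,"az":0},
  {"hand":40,"x":0,"y":0,"z":0,"ax":0,"ay":0,"az":0},
])

```text
t: 2.8
eef_pos: [0.6367, -0.1823, 0.2188]
eef_rot: [0.024, 1.0, 0.0, 0.0]
force: [-0.6, 0.2, 1.4]
finger_gap: 0.431
grip_force: 0.0
```

```bash
python3 - <<'E'
from h import *
c,im=look('wrist','w3')
r=rects(c,tan(im),.016,800);b=rects(c,alu(im,130),.02,1500)
print(*r,'--',*b,sep='\n')
for q in r:
    if q[3]>110 and q[4]<20: go(q[0],q[1],45,90+q[2]); go(q[0],q[1],3,90+q[2])
E
```

```text
(np.float64(555.1), np.float64(-174.9), -2.3, 127.6, 15.8, array([257., 106.]))
(np.float64(501.6), np.float64(-348.4), -5.8, 133.7, 29.1, array([101.,  57.]))
--
(np.float64(856.5), np.float64(-191.0), 87.3, 168.1, 56.3, array([255., 332.]))
(np.float64(859.2), np.float64(-519.8), -2.7, 92.9, 43.6, array([ 26., 341.]))
(np.float64(610.1), np.float64(-179.1), 87.3, 687.7, 331.7, array([242., 137.]))
t 2.85 tcp [ 636.8 -182.3  218.9] yaw 87.31 az -0.007 shift [ 81.9   4.1 173.9] j [-0.35  0.56  1.33  0.    1.25 -1.87]
t 2.85 tcp [ 636.8 -182.3  218.9] yaw 87.31 az -0.007 shift [ 81.9   4.1 215.9] j [-0.35  0.56  1.33  0.    1.25 -1.87]
```

View pics/w3.png

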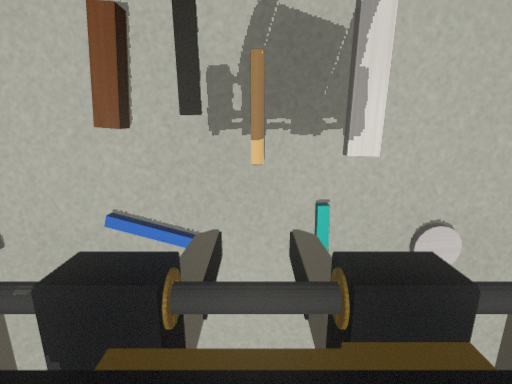

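The pale stick is at (257,106), clear of the black strip (188,60) and the loose bar (370,80). I'll move over it and down, then grip.

>>> drive_tool([
  {"hand":40,"x":27,"y":1,"z":35,"ax":0,"ay":0,"az":-0.007},
  {"hand":40,"x":27,"y":1,"z":35,"ax":0,"ay":0,"az":0},
  {"hand":40,"x":28,"y":2,"z":35,"ax":0,"ay":0,"az":0},
  {"hand":40,"x":0,"y":0,"z":35,"ax":0,"ay":0,"az":0},
  {"hand":40,"x":0,"y":0,"z":34,"ax":0,"ay":0,"az":0},
  {"hand":40,"x":0,"y":0,"z":20,"ax":0,"ay":0,"az":0},
  {"hand":40,"x":0,"y":0,"z":12,"ax":0,"ay":0,"az":0},
  {"hand":40,"x":0,"y":0,"z":9,"ax":0,"ay":0,"az":0},
  {"hand":40,"x":0,"y":0,"z":0,"ax":0,"ay":0,"az":0},
  {"hand":40,"x":0,"y":0,"z":0,"ax":0,"ay":0,"az":0},
])

```text
t: 3.85
eef_pos: [0.5555, -0.1764, 0.0045]
eef_rot: [0.021, 1.0, -0.0, 0.001]
force: [0.1, 0.6, -0.2]
finger_gap: 0.433
grip_force: 0.0
```

>>> drive_tool([
  {"hand":0,"x":0,"y":0,"z":0,"ax":0,"ay":0,"az":0},
  {"hand":0,"x":0,"y":0,"z":0,"ax":0,"ay":0,"az":0},
  {"hand":0,"x":0,"y":0,"z":0,"ax":0,"ay":0,"az":0},
  {"hand":0,"x":0,"y":0,"z":0,"ax":0,"ay":0,"az":0},
  {"hand":0,"x":0,"y":0,"z":0,"ax":0,"ay":0,"az":0},
  {"hand":0,"x":0,"y":0,"z":0,"ax":0,"ay":0,"az":0},
])

```text
t: 4.45
eef_pos: [0.5551, -0.1766, 0.004]
eef_rot: [0.021, 1.0, -0.0, 0.0]
force: [-0.9, -0.4, 6.0]
finger_gap: 0.166
grip_force: 30.0
```

>>> drive_tool([
  {"hand":0,"x":0,"y":0,"z":-15,"ax":0,"ay":0,"az":0},
  {"hand":0,"x":0,"y":0,"z":-35,"ax":0,"ay":0,"az":0},
  {"hand":0,"x":0,"y":0,"z":-35,"ax":0,"ay":0,"az":0},
  {"hand":0,"x":0,"y":0,"z":-35,"ax":0,"ay":0,"az":0},
  {"hand":0,"x":0,"y":0,"z":0,"ax":0,"ay":0,"az":0},
])

```text
t: 4.95
eef_pos: [0.5572, -0.1773, 0.129]
eef_rot: [0.021, 1.0, -0.001, 0.004]
force: [0.4, -0.5, 0.1]
finger_gap: 0.166
grip_force: 30.0
```

```bash
python3 -c "
from h import *
go(604,241,124);go(604,241,124,166.5)"
```

```text
t 4.95 tcp [ 557.2 -177.3  129. ] yaw 87.61 az -0.0 shift [-29.3 419.9   4.1] j [-0.39  0.51  1.65 -0.    0.97 -1.92]
t 4.95 tcp [ 557.2 -177.3  129. ] yaw 87.61 az -1.377 shift [-417.6   52.1    8. ] j [-0.39  0.51  1.65 -0.    0.97 -1.92]
```

>>> drive_tool([
  {"hand":0,"x":-3,"y":35,"z":0,"ax":0,"ay":0,"az":0},
  {"hand":0,"x":-3,"y":43,"z":0,"ax":0,"ay":0,"az":0},
  {"hand":0,"x":-3,"y":43,"z":0,"ax":0,"ay":0,"az":0},
  {"hand":0,"x":-3,"y":43,"z":0,"ax":0,"ay":0,"az":0},
  {"hand":0,"x":-3,"y":43,"z":0,"ax":0,"ay":0,"az":0},
  {"hand":0,"x":-3,"y":43,"z":0,"ax":0,"ay":0,"az":0},
  {"hand":0,"x":-3,"y":43,"z":0,"ax":0,"ay":0,"az":0},
  {"hand":0,"x":-3,"y":43,"z":0,"ax":0,"ay":0,"az":0},
  {"hand":0,"x":-3,"y":43,"z":0,"ax":0,"ay":0,"az":0},
  {"hand":0,"x":-2,"y":41,"z":0,"ax":0,"ay":0,"az":0},
])

```text
t: 5.95
eef_pos: [0.6011, 0.2438, 0.1234]
eef_rot: [0.021, 1.0, -0.0, -0.0]
force: [0.8, -0.8, -0.4]
finger_gap: 0.167
grip_force: 30.0
```

>>> drive_tool([
  {"hand":0,"x":0,"y":0,"z":0,"ax":0,"ay":0,"az":-0.1377},
  {"hand":0,"x":0,"y":0,"z":0,"ax":0,"ay":0,"az":-0.1377},
  {"hand":0,"x":0,"y":0,"z":0,"ax":0,"ay":0,"az":-0.1377},
  {"hand":0,"x":0,"y":0,"z":0,"ax":0,"ay":0,"az":-0.1377},
  {"hand":0,"x":0,"y":0,"z":0,"ax":0,"ay":0,"az":-0.1377},
  {"hand":0,"x":0,"y":0,"z":0,"ax":0,"ay":0,"az":-0.1377},
  {"hand":0,"x":0,"y":0,"z":0,"ax":0,"ay":0,"az":-0.1377},
  {"hand":0,"x":0,"y":0,"z":0,"ax":0,"ay":0,"az":-0.1377},
  {"hand":0,"x":0,"y":0,"z":0,"ax":0,"ay":0,"az":-0.1377},
  {"hand":0,"x":0,"y":0,"z":0,"ax":0,"ay":0,"az":-0.1377},
])

```text
t: 6.95
eef_pos: [0.6011, 0.2418, 0.1233]
eef_rot: [-0.621, 0.784, 0.0, -0.0]
force: [-0.4, -0.4, 0.4]
finger_gap: 0.173
grip_force: 30.0
```

>>> drive_tool([
  {"hand":0,"x":0,"y":0,"z":0,"ax":0,"ay":0,"az":0},
  {"hand":0,"x":0,"y":0,"z":0,"ax":0,"ay":0,"az":0},
])

```text
t: 7.15
eef_pos: [0.6013, 0.2419, 0.1235]
eef_rot: [-0.618, 0.787, 0.0, -0.0]
force: [0.4, 0.7, 0.5]
finger_gap: 0.165
grip_force: 30.0
```

```bash
python3 - <<'E'
from h import *
c,im=look('wrist','w4')
z=get_state()['eef_pos'][2]
print('laid',*rects(c,tan(im),.051,500),'held',*rects(c,tan(im),z+.012,500),sep='\n')
print('bars',*rects(c,alu(im,130),.035,800),sep='\n')
go(604,241,60,166.5)
E
```

```text
laid
(np.float64(631.1), np.float64(357.4), 76.3, 36.7, 24.3, array([255., 330.]))
(np.float64(603.3), np.float64(244.0), 76.3, 130.2, 24.6, array([255., 204.]))
(np.float64(479.6), np.float64(270.4), 79.2, 124.7, 15.5, array([410., 197.]))
held
(np.float64(615.1), np.float64(292.4), 76.3, 23.7, 15.7, array([255., 330.]))
(np.float64(597.2), np.float64(219.2), 76.3, 84.0, 15.9, array([255., 204.]))
(np.float64(517.4), np.float64(236.2), 79.2, 80.4, 10.0, array([410., 197.]))
bars
(np.float64(438.9), np.float64(423.6), -13.7, 83.5, 51.2, array([461., 332.]))
(np.float64(833.3), np.float64(334.4), -13.7, 83.9, 64.8, array([ 48., 335.]))
(np.float64(431.6), np.float64(340.8), -1.5, 89.3, 60.0, array([470., 259.]))
(np.float64(543.9), np.float64(284.9), -13.7, 106.9, 36.3, array([333., 229.]))
(np.float64(447.9), np.float64(247.6), 76.5, 38.4, 21.3, array([435., 166.]))
(np.float64(619.7), np.float64(206.1), 76.3, 39.2, 24.4, array([225., 166.]))
(np.float64(531.4), np.float64(226.8), -13.7, 104.7, 39.1, array([332., 166.]))
(np.float64(610.7), np.float64(198.7), -13.7, 442.8, 231.1, array([206.,  96.]))
t 7.2 tcp [601.3 241.9 123.5] yaw 166.29 az -0.004 shift [ 0.3 -2.9 63.5] j [ 0.31  0.63  1.46  0.    1.05 -2.59]
```

View pics/w4.png

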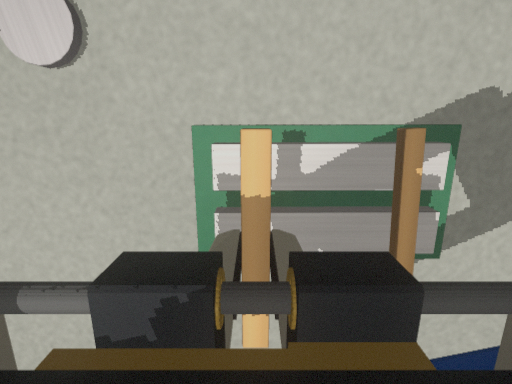

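The stick is held at (255,204) over the bare end, the laid stick is at (410,197), and both bar ends are visible. The two looks agree on a rack centre of (541.3,256). I'll lower it.

>>> drive_tool([
  {"hand":0,"x":0,"y":-2.3,"z":20,"ax":0,"ay":0,"az":-0.004},
  {"hand":0,"x":0,"y":0,"z":25,"ax":0,"ay":0,"az":0},
  {"hand":0,"x":0,"y":0,"z":20,"ax":0,"ay":0,"az":0},
  {"hand":0,"x":0,"y":0,"z":10,"ax":0,"ay":0,"az":0},
  {"hand":0,"x":0,"y":0,"z":4,"ax":0,"ay":0,"az":0},
  {"hand":0,"x":0,"y":0,"z":0,"ax":0,"ay":0,"az":0},
  {"hand":0,"x":0,"y":0,"z":0,"ax":0,"ay":0,"az":0},
  {"hand":0,"x":0,"y":0,"z":0,"ax":0,"ay":0,"az":0},
])

```text
t: 8.0
eef_pos: [0.6042, 0.2416, 0.0456]
eef_rot: [-0.621, 0.784, -0.0, 0.001]
force: [0.3, 0.3, -0.2]
finger_gap: 0.17
grip_force: 30.0
```

```bash
python3 -c "
from h import *
go(603.5,241,39.5,166.4);print(get_state()['force'])"
```

```text
t 8.0 tcp [604.2 241.6  45.6] yaw 166.72 az 0.006 shift [0.8 0.6 6.1] j [ 0.31  0.73  1.49 -0.    0.92 -2.6 ]
[ 0.25756692  0.31540491 -0.24406471]
```

>>> drive_tool([
  {"hand":0,"x":0.5,"y":0.5,"z":2,"ax":0,"ay":0,"az":0.003},
  {"hand":0,"x":0,"y":0,"z":2,"ax":0,"ay":0,"az":0},
  {"hand":0,"x":0,"y":0,"z":1.5,"ax":0,"ay":0,"az":0},
  {"hand":0,"x":0,"y":0,"z":0,"ax":0,"ay":0,"az":0},
  {"hand":0,"x":0,"y":0,"z":0,"ax":0,"ay":0,"az":0},
])

```text
t: 8.5
eef_pos: [0.6031, 0.2411, 0.0391]
eef_rot: [-0.62, 0.785, 0.0, -0.0]
force: [-0.1, -0.5, -0.4]
finger_gap: 0.165
grip_force: 30.0
```

>>> drive_tool([
  {"hand":0,"x":0,"y":0,"z":0.7,"ax":0,"ay":0,"az":0},
  {"hand":0,"x":0,"y":0,"z":0,"ax":0,"ay":0,"az":0},
  {"hand":0,"x":0,"y":0,"z":0,"ax":0,"ay":0,"az":0},
])

```text
t: 8.8
eef_pos: [0.6031, 0.2411, 0.039]
eef_rot: [-0.62, 0.785, -0.0, 0.0]
force: [-2.9, -1.6, 5.1]
finger_gap: 0.167
grip_force: 30.0
```

Contact is confirmed at about 5 N. I'll release, open to 40 mm and rise.

>>> drive_tool([
  {"hand":40,"x":0,"y":0,"z":0,"ax":0,"ay":0,"az":0},
  {"hand":40,"x":0,"y":0,"z":0,"ax":0,"ay":0,"az":0},
  {"hand":40,"x":0,"y":0,"z":0,"ax":0,"ay":0,"az":0},
  {"hand":40,"x":0,"y":0,"z":0,"ax":0,"ay":0,"az":0},
  {"hand":40,"x":0,"y":0,"z":-10,"ax":0,"ay":0,"az":0},
  {"hand":40,"x":0,"y":0,"z":-30,"ax":0,"ay":0,"az":0},
  {"hand":40,"x":0,"y":0,"z":-45,"ax":0,"ay":0,"az":0},
  {"hand":40,"x":0,"y":0,"z":-45,"ax":0,"ay":0,"az":0},
  {"hand":40,"x":0,"y":0,"z":-45,"ax":0,"ay":0,"az":0},
])

```text
t: 9.7
eef_pos: [0.6029, 0.241, 0.2161]
eef_rot: [-0.62, 0.785, -0.0, 0.0]
force: [1.0, -0.5, 0.4]
finger_gap: 0.429
grip_force: 0.0
```

```bash
python3 -c "
from h import *
c,im=look('top','t1')
print(*rects(c,tan(im),.051),sep='\n')
go(600,-48,218,86.9)"
```

```text
(np.float64(591.9), np.float64(196.0), 77.1, 44.5, 15.0, array([143., 174.]))
(np.float64(920.7), np.float64(481.4), 13.2, 166.0, 64.4, array([25., 30.]))
t 9.75 tcp [605.6 241.9 224.4] yaw 166.56 az 1.39 shift [ -10.  -289.7    9.3] j [ 0.31  0.53  1.37 -0.    1.24 -2.6 ]
```

>>> drive_tool([
  {"hand":75,"x":0,"y":0,"z":0,"ax":0,"ay":0,"az":0.139},
  {"hand":75,"x":0,"y":0,"z":0,"ax":0,"ay":0,"az":0.139},
  {"hand":75,"x":0,"y":0,"z":0,"ax":0,"ay":0,"az":0.139},
  {"hand":75,"x":0,"y":0,"z":0,"ax":0,"ay":0,"az":0.139},
  {"hand":75,"x":0,"y":0,"z":0,"ax":0,"ay":0,"az":0.139},
  {"hand":75,"x":0,"y":0,"z":0,"ax":0,"ay":0,"az":0.139},
  {"hand":75,"x":0,"y":0,"z":0,"ax":0,"ay":0,"az":0.139},
  {"hand":75,"x":0,"y":0,"z":0,"ax":0,"ay":0,"az":0.139},
  {"hand":75,"x":0,"y":0,"z":0,"ax":0,"ay":0,"az":0.139},
  {"hand":75,"x":0,"y":0,"z":0,"ax":0,"ay":0,"az":0.139},
])

```text
t: 10.75
eef_pos: [0.6031, 0.2411, 0.214]
eef_rot: [0.03, 1.0, 0.0, 0.0]
force: [0.6, -0.9, 0.8]
finger_gap: 0.809
grip_force: 0.0
```

>>> drive_tool([
  {"hand":75,"x":-4,"y":-40,"z":0,"ax":0,"ay":0,"az":0},
  {"hand":75,"x":-4,"y":-40,"z":0,"ax":0,"ay":0,"az":0},
  {"hand":75,"x":-4,"y":-42,"z":0,"ax":0,"ay":0,"az":0},
  {"hand":75,"x":-4,"y":-42,"z":0,"ax":0,"ay":0,"az":0},
  {"hand":75,"x":-4,"y":-42,"z":0,"ax":0,"ay":0,"az":0},
  {"hand":75,"x":-4,"y":-42,"z":0,"ax":0,"ay":0,"az":0},
  {"hand":75,"x":-4,"y":-42,"z":0,"ax":0,"ay":0,"az":0},
  {"hand":75,"x":0,"y":0,"z":0,"ax":0,"ay":0,"az":0},
  {"hand":75,"x":0,"y":0,"z":0,"ax":0,"ay":0,"az":0},
  {"hand":75,"x":0,"y":0,"z":0,"ax":0,"ay":0,"az":0},
])

```text
t: 11.75
eef_pos: [0.6155, -0.0492, 0.2137]
eef_rot: [0.027, 1.0, 0.0, 0.0]
force: [0.5, -0.8, 0.8]
finger_gap: 0.806
grip_force: 0.0
```

```bash
python3 - <<'E'
from h import *
c,im=look('top','t2')
print(*rects(c,tan(im),.051),sep='\n')
c,im=look('wrist','w5')
for t in (118,125,130,140):print(t,*rects(c,alu(im,t),.02,1500),sep='\n')
go(516,-45,3,86.9)
E
```

```text
(np.float64(477.2), np.float64(269.6), 79.3, 129.4, 16.2, array([110., 224.]))
(np.float64(601.9), np.float64(237.0), 76.4, 130.0, 16.2, array([125., 170.]))
(np.float64(819.3), np.float64(448.5), -0.3, 365.3, 140.9, array([35., 84.]))
118
(np.float64(848.8), np.float64(-67.0), 87.0, 316.7, 91.7, array([247., 336.]))
(np.float64(534.5), np.float64(238.0), -13.6, 114.6, 42.1, array([497.,  97.]))
(np.float64(589.2), np.float64(-45.6), 87.0, 664.4, 328.3, array([261., 138.]))
125
(np.float64(848.8), np.float64(-66.9), 87.0, 316.6, 91.7, array([247., 336.]))
(np.float64(534.3), np.float64(238.1), -13.6, 114.1, 41.9, array([497.,  98.]))
(np.float64(588.5), np.float64(-45.6), 87.0, 664.4, 326.8, array([254., 135.]))
130
(np.float64(848.8), np.float64(-67.6), 87.0, 315.2, 91.7, array([247., 336.]))
(np.float64(533.7), np.float64(238.1), -13.6, 113.0, 41.6, array([498.,  97.]))
(np.float64(588.5), np.float64(-45.6), 87.0, 664.4, 326.8, array([253., 148.]))
140
(np.float64(848.7), np.float64(-66.8), 87.0, 313.5, 88.3, array([248., 336.]))
(np.float64(533.7), np.float64(238.1), -13.5, 112.6, 41.4, array([498.,  97.]))
(np.float64(588.5), np.float64(-45.0), 87.0, 662.5, 326.8, array([250., 149.]))
t 11.85 tcp [615.5 -48.8 213.6] yaw 87.0 az 0.002 shift [ 99.6  -1.6 210.6] j [-0.15  0.48  1.47  0.    1.19 -1.67]
```

View pics/w5.png

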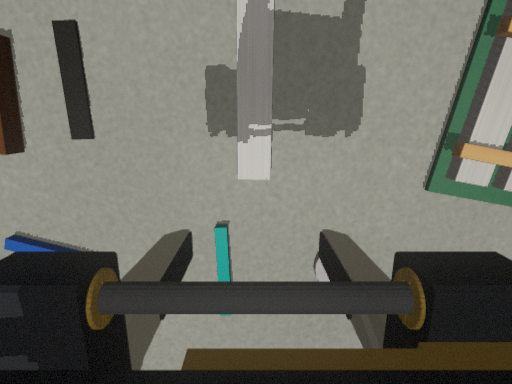

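The bar spans about columns 238–270 and ends near row 180. The second stick is lying well (top view: yaw 76.4°, 129 mm from the first). I'll read the bar's edges from pixel profiles.

```bash
python3 - <<'E'
from h import *
c=calibration('wrist');im=cv2.imread('pics/w5.png')[:,:,::-1]
g=im.astype(int).sum(2)//3
print('col254',g[172:188,254]);
for r in (8,145,160,172):print(r,g[r,230:282])
E
```

```text
col254 [190 190 191 190 191 190 191 180 159 148 146 148 147 146 148 148]
8 [143 143 141 140 139 134 139 184 181 180 182 182 183 179 181 175 119 121
 126 124 124 124 122 122 123 125 123 124 124 125 126 125 127 125 122 123
 124 128 147 151 180 178 183 174 107 138 143 144 146 144 146 144]
145 [150 149 145 145 145 141 145 156 193 191 187 187 191 191 191 190 188 189
 190 190 189 187 187 190 188 189 190 190 190 191 190 188 187 190 189 192
 192 191 190 189 185 143 145 144 144 144 146 146 146 145 146 147]
160 [147 148 146 148 148 147 142 146 191 190 189 188 189 190 191 190 190 189
 190 190 188 189 189 189 191 189 190 191 189 191 190 188 187 190 189 192
 193 191 190 188 175 112 150 150 149 148 148 146 147 148 149 147]
172 [147 147 147 147 145 145 142 143 190 191 188 187 191 191 191 190 190 188
 190 190 188 188 188 189 190 191 189 190 189 189 190 190 188 189 190 191
 192 190 190 184 154 149 149 153 150 150 150 148 146 150 149 148]
```

```bash
python3 - <<'E'
from h import *
c=calibration('wrist')
P=cast(c,[(237.6,172),(269.7,172),(236.4,8),(273.4,8),(254,179.5)],.02)[:,:2]*1000
print(P.round(1))
a=(P[0]+P[1])/2;b=(P[2]+P[3])/2
u=(a-b)/np.linalg.norm(a-b);yaw=np.degrees(np.arctan2(u[1],u[0]))
ctr=a+u*((P[4]-a)@u-100);print(np.linalg.norm(P[0]-P[1]),np.linalg.norm(P[2]-P[3]),yaw,ctr)
go(*ctr,3,90+yaw)
E
```

```text
[[606.  -68.4]
 [608.  -29.8]
 [431.6 -57.9]
 [433.7 -19. ]
 [616.2 -49.2]]
38.6230124917637 39.01442141004237 -3.4959004280962898 [516.32524087 -43.56167859]
t 11.85 tcp [615.5 -48.8 213.6] yaw 87.0 az 0.009 shift [ 99.4  -0.8 210.6] j [-0.15  0.48  1.47  0.    1.19 -1.67]
```

>>> drive_tool([
  {"hand":75,"x":33,"y":0,"z":35,"ax":0,"ay":0,"az":0.006},
  {"hand":75,"x":33,"y":0,"z":35,"ax":0,"ay":0,"az":0},
  {"hand":75,"x":33,"y":-0.5,"z":35,"ax":0,"ay":0,"az":0},
  {"hand":75,"x":0,"y":0,"z":35,"ax":0,"ay":0,"az":0},
  {"hand":75,"x":0,"y":0,"z":30,"ax":0,"ay":0,"az":0},
  {"hand":75,"x":0,"y":0,"z":20,"ax":0,"ay":0,"az":0},
  {"hand":75,"x":0,"y":0,"z":10,"ax":0,"ay":0,"az":0},
  {"hand":75,"x":0,"y":0,"z":8,"ax":0,"ay":0,"az":0},
  {"hand":75,"x":0,"y":0,"z":0,"ax":0,"ay":0,"az":0},
  {"hand":75,"x":0,"y":0,"z":0,"ax":0,"ay":0,"az":0},
])

```text
t: 12.85
eef_pos: [0.5171, -0.0447, 0.0061]
eef_rot: [0.03, 1.0, -0.0, 0.001]
force: [0.1, 0.5, 1.1]
finger_gap: 0.809
grip_force: 0.0
```

>>> drive_tool([
  {"hand":0,"x":0,"y":0,"z":0,"ax":0,"ay":0,"az":0},
  {"hand":0,"x":0,"y":0,"z":0,"ax":0,"ay":0,"az":0},
  {"hand":0,"x":0,"y":0,"z":0,"ax":0,"ay":0,"az":0},
  {"hand":0,"x":0,"y":0,"z":0,"ax":0,"ay":0,"az":0},
  {"hand":0,"x":0,"y":0,"z":0,"ax":0,"ay":0,"az":0},
  {"hand":0,"x":0,"y":0,"z":0,"ax":0,"ay":0,"az":0},
  {"hand":0,"x":0,"y":0,"z":0,"ax":0,"ay":0,"az":0},
])

```text
t: 13.55
eef_pos: [0.5167, -0.0448, 0.0055]
eef_rot: [0.03, 1.0, -0.0, 0.0]
force: [-0.3, 0.0, 2.2]
finger_gap: 0.424
grip_force: 30.0
```

>>> drive_tool([
  {"hand":0,"x":0,"y":0,"z":-8,"ax":0,"ay":0,"az":0},
  {"hand":0,"x":0,"y":0,"z":-20,"ax":0,"ay":0,"az":0},
  {"hand":0,"x":0,"y":0,"z":-35,"ax":0,"ay":0,"az":0},
  {"hand":0,"x":0,"y":0,"z":-35,"ax":0,"ay":0,"az":0},
  {"hand":0,"x":0,"y":0,"z":-30,"ax":0,"ay":0,"az":0},
  {"hand":0,"x":0,"y":0,"z":0,"ax":0,"ay":0,"az":0},
  {"hand":0,"x":0,"y":0,"z":0,"ax":0,"ay":0,"az":0},
])

```text
t: 14.25
eef_pos: [0.5162, -0.0447, 0.1329]
eef_rot: [0.03, 1.0, 0.0, -0.0]
force: [-0.5, -0.7, -5.0]
finger_gap: 0.429
grip_force: 30.0
```

```bash
python3 -c "
from h import *
go(541.3,256,130,76.5);go(541.3,256,130)"
```

```text
t 14.25 tcp [516.2 -44.7 132.9] yaw 86.58 az 0.176 shift [ 45.7 298.2   2.9] j [-0.18  0.4   1.81  0.    0.92 -1.69]
t 14.25 tcp [516.2 -44.7 132.9] yaw 86.58 az -0.0 shift [ -7.1 301.7   2.9] j [-0.18  0.4   1.81  0.    0.92 -1.69]
```

>>> drive_tool([
  {"hand":0,"x":-1,"y":20,"z":0,"ax":0,"ay":0,"az":0},
  {"hand":0,"x":-1,"y":33,"z":0,"ax":0,"ay":0,"az":0},
  {"hand":0,"x":-1,"y":35,"z":0,"ax":0,"ay":0,"az":0},
  {"hand":0,"x":-1,"y":35,"z":0,"ax":0,"ay":0,"az":0},
  {"hand":0,"x":-1,"y":35,"z":0,"ax":0,"ay":0,"az":0},
  {"hand":0,"x":-1,"y":35,"z":0,"ax":0,"ay":0,"az":0},
  {"hand":0,"x":-1,"y":35,"z":0,"ax":0,"ay":0,"az":0},
  {"hand":0,"x":0,"y":33,"z":0,"ax":0,"ay":0,"az":0},
  {"hand":0,"x":0,"y":25,"z":0,"ax":0,"ay":0,"az":0},
  {"hand":0,"x":0,"y":15,"z":0,"ax":0,"ay":0,"az":0},
])

```text
t: 15.25
eef_pos: [0.5404, 0.2566, 0.1309]
eef_rot: [0.029, 1.0, -0.001, -0.002]
force: [-0.9, -0.8, -5.2]
finger_gap: 0.428
grip_force: 30.0
```

>>> drive_tool([
  {"hand":0,"x":0,"y":0,"z":0,"ax":0,"ay":0,"az":0.04},
  {"hand":0,"x":0,"y":0,"z":0,"ax":0,"ay":0,"az":0.05},
  {"hand":0,"x":0,"y":0,"z":0,"ax":0,"ay":0,"az":0.05},
  {"hand":0,"x":0,"y":0,"z":0,"ax":0,"ay":0,"az":0.036},
  {"hand":0,"x":0,"y":0,"z":0,"ax":0,"ay":0,"az":0},
  {"hand":0,"x":0,"y":0,"z":0,"ax":0,"ay":0,"az":0},
  {"hand":0,"x":0,"y":0,"z":0,"ax":0,"ay":0,"az":0},
])

```text
t: 15.95
eef_pos: [0.5414, 0.2549, 0.1329]
eef_rot: [0.117, 0.993, -0.0, -0.0]
force: [0.5, -0.3, -6.6]
finger_gap: 0.431
grip_force: 30.0
```

```bash
python3 - <<'E'
from h import *
c,im=look('wrist','w6');look('scene','s6')
go(541.3,256,60,76.5)
E
```

```text
t 16.05 tcp [541.5 255.1 133.2] yaw 76.51 az 0.0 shift [ 0.4  0.8 73.2] j [ 0.36  0.53  1.6  -0.    1.01 -0.97]
```

View pics/w6.png

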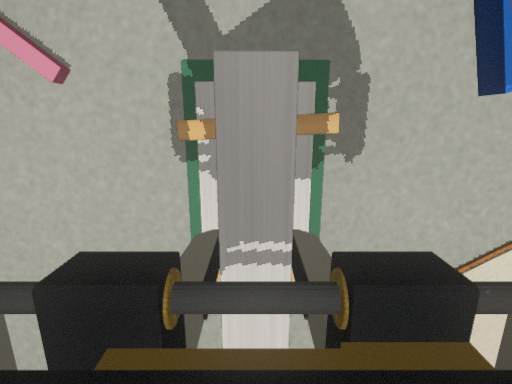

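View pics/s6.png

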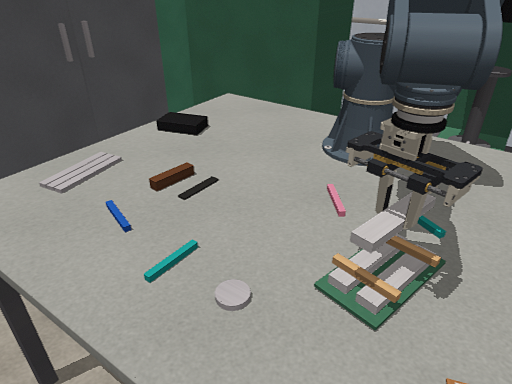

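The bar is held level and centred (cols 215–298, end at row 52) over the lower bars (outer edges 197–314). The scene view shows both sticks in place. Next I'll check the bar's lengthwise offset.

```bash
python3 - <<'E'
from h import *
c=calibration('wrist');im=cv2.imread('pics/w6.png')[:,:,::-1];g=im.astype(int).sum(2)//3
print(g[46:60,256],g[70,208:222],g[70,290:304])
E=cast(c,[(256.5,51.7),(215,70),(298,70)],.1477)*1000;B=cast(c,[(256,82)],.035)*1000
p=get_state()['eef_pos']*1000
Y=np.radians(-13.5);u=np.array([np.cos(Y),np.sin(Y)]);v=np.array([-u[1],u[0]])
k=np.array([541.3,256])
for q in (*E,*B):print((q[:2]-k)@u,(q[:2]-k)@v)
print('tcp',(p[:2]-k)@u,(p[:2]-k)@v)
E
```

```text
[105 105 103 106 109 129 140 142 143 138 141 140 140 142] [ 64  65  66  64  64  78 124 137 135 133 137 137 134 132] [136 138 138 138 140 142 140 133 101  63  65  64  65  64]
-99.21132054520056 1.1195411118574938
-91.40908017369378 -18.168538091386555
-91.43269835438181 20.43430427517888
-99.0418130896656 1.1966612964768615
tcp 0.42689673021693664 -0.8232010320449307
```

```bash
python3 - <<'E'
from h import *
c=calibration('wrist');im=cv2.imread('pics/w6.png')[:,:,::-1];g=im.astype(int)
for r in (105,190,210):print(r,[tuple(x) for x in g[r,184:204]],'\n',[tuple(x) for x in g[r,304:326]])
E
```

```text
105 [(np.int64(55), np.int64(82), np.int64(63)), (np.int64(54), np.int64(81), np.int64(61)), (np.int64(51), np.int64(78), np.int64(58)), (np.int64(57), np.int64(80), np.int64(62)), (np.int64(53), np.int64(81), np.int64(64)), (np.int64(55), np.int64(82), np.int64(62)), (np.int64(54), np.int64(82), np.int64(61)), (np.int64(58), np.int64(83), np.int64(62)), (np.int64(52), np.int64(81), np.int64(65)), (np.int64(54), np.int64(82), np.int64(61)), (np.int64(58), np.int64(83), np.int64(62)), (np.int64(81), np.int64(95), np.int64(84)), (np.int64(131), np.int64(128), np.int64(124)), (np.int64(135), np.int64(131), np.int64(129)), (np.int64(135), np.int64(131), np.int64(127)), (np.int64(137), np.int64(134), np.int64(129)), (np.int64(134), np.int64(131), np.int64(126)), (np.int64(136), np.int64(133), np.int64(129)), (np.int64(137), np.int64(134), np.int64(129)), (np.int64(138), np.int64(135), np.int64(129))] 
 [(np.int64(146), np.int64(143), np.int64(139)), (np.int64(145), np.int64(140), np.int64(137)), (np.int64(147), np.int64(143), np.int64(138)), (np.int64(144), np.int64(141), np.int64(136)), 
[... 3994 characters left out ...]
np.int64(97)), (np.int64(77), np.int64(122), np.int64(94)), (np.int64(76), np.int64(121), np.int64(91)), (np.int64(75), np.int64(122), np.int64(94)), (np.int64(78), np.int64(123), np.int64(95)), (np.int64(82), np.int64(125), np.int64(96)), (np.int64(78), np.int64(123), np.int64(96)), (np.int64(80), np.int64(127), np.int64(98)), (np.int64(82), np.int64(127), np.int64(98)), (np.int64(83), np.int64(129), np.int64(98)), (np.int64(92), np.int64(128), np.int64(102)), (np.int64(141), np.int64(147), np.int64(134)), (np.int64(162), np.int64(164), np.int64(151)), (np.int64(162), np.int64(164), np.int64(151)), (np.int64(166), np.int64(165), np.int64(155)), (np.int64(162), np.int64(164), np.int64(152))]
```

Lateral agreement is within about 0.6 mm. I'll lower the bar.

>>> drive_tool([
  {"hand":0,"x":0,"y":-0.4,"z":12,"ax":0,"ay":0,"az":0},
  {"hand":0,"x":0,"y":0,"z":18,"ax":0,"ay":0,"az":0},
  {"hand":0,"x":0,"y":0,"z":18,"ax":0,"ay":0,"az":0},
  {"hand":0,"x":0,"y":0,"z":12,"ax":0,"ay":0,"az":0},
  {"hand":0,"x":0,"y":0,"z":6,"ax":0,"ay":0,"az":0},
  {"hand":0,"x":0,"y":0,"z":3,"ax":0,"ay":0,"az":0},
  {"hand":0,"x":0,"y":0,"z":0,"ax":0,"ay":0,"az":0},
  {"hand":0,"x":0,"y":0,"z":0,"ax":0,"ay":0,"az":0},
])

```text
t: 16.85
eef_pos: [0.5419, 0.255, 0.065]
eef_rot: [0.118, 0.993, 0.0, 0.0]
force: [-0.1, 1.0, -5.4]
finger_gap: 0.428
grip_force: 30.0
```

>>> drive_tool([
  {"hand":0,"x":0,"y":0,"z":3,"ax":0,"ay":0,"az":0},
  {"hand":0,"x":0,"y":0,"z":2,"ax":0,"ay":0,"az":0},
  {"hand":0,"x":0,"y":0,"z":1.5,"ax":0,"ay":0,"az":0},
  {"hand":0,"x":0,"y":0,"z":1,"ax":0,"ay":0,"az":0},
  {"hand":0,"x":0,"y":0,"z":0,"ax":0,"ay":0,"az":0},
  {"hand":0,"x":0,"y":0,"z":0,"ax":0,"ay":0,"az":0},
  {"hand":0,"x":0,"y":0,"z":0,"ax":0,"ay":0,"az":0},
])

```text
t: 17.55
eef_pos: [0.5416, 0.2549, 0.057]
eef_rot: [0.118, 0.993, 0.0, 0.0]
force: [0.5, 1.0, -5.8]
finger_gap: 0.427
grip_force: 30.0
```

>>> drive_tool([
  {"hand":0,"x":0,"y":0,"z":0.4,"ax":0,"ay":0,"az":0},
  {"hand":0,"x":0,"y":0,"z":0.3,"ax":0,"ay":0,"az":0},
  {"hand":0,"x":0,"y":0,"z":0,"ax":0,"ay":0,"az":0},
  {"hand":0,"x":0,"y":0,"z":0,"ax":0,"ay":0,"az":0},
])

```text
t: 17.95
eef_pos: [0.5416, 0.2549, 0.0565]
eef_rot: [0.118, 0.993, 0.0, 0.0]
force: [-1.8, -1.0, 0.4]
finger_gap: 0.426
grip_force: 30.0
```

The weight is now carried by the sticks. I'll release and rise.

>>> drive_tool([
  {"hand":70,"x":0,"y":0,"z":0,"ax":0,"ay":0,"az":0},
  {"hand":70,"x":0,"y":0,"z":0,"ax":0,"ay":0,"az":0},
  {"hand":70,"x":0,"y":0,"z":0,"ax":0,"ay":0,"az":0},
  {"hand":70,"x":0,"y":0,"z":0,"ax":0,"ay":0,"az":0},
  {"hand":70,"x":0,"y":0,"z":0,"ax":0,"ay":0,"az":0},
  {"hand":70,"x":0,"y":0,"z":-10,"ax":0,"ay":0,"az":0},
  {"hand":70,"x":0,"y":0,"z":-30,"ax":0,"ay":0,"az":0},
  {"hand":70,"x":0,"y":0,"z":-45,"ax":0,"ay":0,"az":0},
  {"hand":70,"x":0,"y":0,"z":-45,"ax":0,"ay":0,"az":0},
  {"hand":70,"x":0,"y":0,"z":-40,"ax":0,"ay":0,"az":0},
])

```text
t: 18.95
eef_pos: [0.5415, 0.2549, 0.2294]
eef_rot: [0.118, 0.993, 0.0, 0.001]
force: [-0.4, 0.5, 0.0]
finger_gap: 0.75
grip_force: 0.0
```

>>> drive_tool([
  {"hand":70,"x":0,"y":-45,"z":0,"ax":0,"ay":0,"az":0},
  {"hand":70,"x":0,"y":-45,"z":0,"ax":0,"ay":0,"az":0},
  {"hand":70,"x":0,"y":-45,"z":0,"ax":0,"ay":0,"az":0},
  {"hand":70,"x":0,"y":-45,"z":0,"ax":0,"ay":0,"az":0},
  {"hand":70,"x":0,"y":-45,"z":0,"ax":0,"ay":0,"az":0},
  {"hand":70,"x":0,"y":-45,"z":0,"ax":0,"ay":0,"az":0},
  {"hand":70,"x":0,"y":-45,"z":0,"ax":0,"ay":0,"az":0},
  {"hand":70,"x":0,"y":0,"z":0,"ax":0,"ay":0,"az":0},
  {"hand":70,"x":0,"y":0,"z":0,"ax":0,"ay":0,"az":0},
])

```text
t: 19.85
eef_pos: [0.4679, -0.0519, 0.2269]
eef_rot: [0.119, 0.993, 0.0, 0.0]
force: [-0.3, 1.4, -0.3]
finger_gap: 0.753
grip_force: 0.0
```

```bash
python3 - <<'E'
from h import *
c,a=look('top','t9');d,b=look('scene','s9')
print(*rects(c,tan(a),.051,40),'--',*rects(c,alu(a,130),.071),sep='\n')
cv2.imwrite('pics/fin.png',np.hstack([cv2.resize(a[130:270,60:200],(400,400)),cv2.resize(b[200:340,310:450],(400,400))])[:,:,::-1])
E
```

```text
(np.float64(469.2), np.float64(227.9), 79.1, 43.7, 15.6, array([128., 228.]))
(np.float64(485.7), np.float64(314.8), 80.0, 37.3, 16.0, array([ 90., 221.]))
(np.float64(592.2), np.float64(196.8), 76.6, 46.2, 15.1, array([142., 174.]))
(np.float64(613.4), np.float64(282.8), 77.1, 35.5, 15.5, array([105., 165.]))
(np.float64(835.7), np.float64(456.5), 15.2, 342.9, 68.1, array([38., 65.]))
--
(np.float64(424.1), np.float64(487.8), 1.5, 46.4, 28.1, array([  5., 249.]))
(np.float64(448.3), np.float64(229.7), 79.3, 28.7, 23.7, array([125., 237.]))
(np.float64(529.2), np.float64(210.4), -13.5, 103.1, 29.3, array([134., 201.]))
(np.float64(610.6), np.float64(191.8), 75.6, 31.4, 23.6, array([143., 165.]))
(np.float64(540.8), np.float64(261.3), -13.5, 198.6, 53.6, array([111., 196.]))
(np.float64(651.4), np.float64(-522.6), 9.4, 105.9, 19.1, array([453., 146.]))
(np.float64(656.1), np.float64(-550.4), 8.8, 104.9, 19.3, array([465., 145.]))
(np.float64(660.8), np.float64(-578.4), 8.5, 100.8, 18.9, array([477., 143.]))
(np.float64(726.6), np.float64(48.6), -0.1, 55.5, 54.7, array([206., 114.]))
(np.float64(780.7), np.float64(481.8), 17.1, 258.4, 133.1, array([21., 93.]))
```

View pics/fin.png

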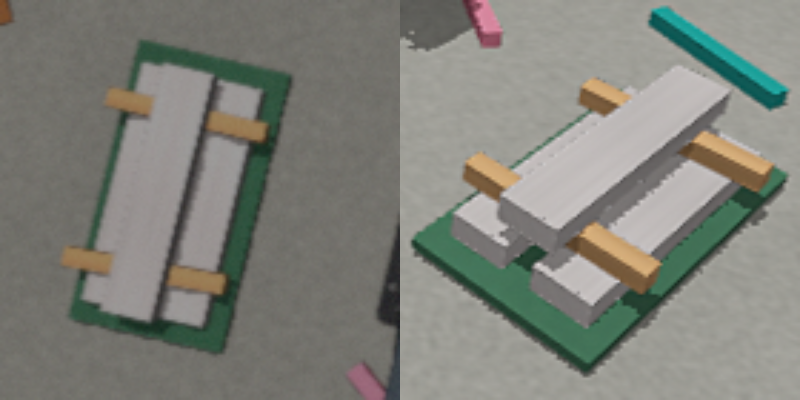

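The final view shows the bar lying across both sticks, parallel to and centred over the gap, with the first stick where it was. I'll hand in.

```bash
python3 -c "
from station import *
print(sign_off())"
```

```text
the job is handed in; nothing more can be done
None
```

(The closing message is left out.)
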